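# Seat the drive roller by feel and close the core-turning stand on a bare core

## Robot

A 6-joint arm with a two-finger parallel gripper is mounted at the origin on a cart in front of the work surface, level with it; the furniture and walls round the work are solid. World frame = base frame: x ahead of the robot, y to its left, z up, the work surface at z = 0. Lengths are in mm, angles in degrees, forces in N, time in s.
With the tool pointing down it reaches from about 300 to 850 mm from the base axis. Payload 4.2 kg.
Tool frame: the origin (TCP) lies midway between the tips of the shut fingers; the grasp point (between the pads) lies 19 mm behind it; z points along the fingers, x is the direction in which the jaws open and shut, and the axes are right-handed (so a half turn about z gives the same grasp; the last joint's range is limited). The gripper opens to 91 mm and grips with 3 to 60 N. Pads are 32 mm wide; open, the fingers measure 118 mm over their backs; the gripper's body (76 mm by 178 mm) begins 60 mm behind the grasp point.
Start: joints at [-71.505, 18.312, 89.639, -0, 72.044, -1.146], TCP at [193.276, -541.56, 213.976] pointing down, gripper open.
Joint ranges: [-177.97, 177.97], [-48.28, 115.42], [12.27, 149.76], [-77.06, 257.06], [2.81, 150.46], [-146.56, 146.56]. Speed limits (degrees/s): [147.25, 147.25, 180, 180, 180, 180].

## Interface

Orientations are given as [roll, pitch, yaw] about the fixed x, y, z axes, in that order (R = Rz(yaw) Ry(pitch) Rx(roll)).
In Python, from workcell import env gives the robot as it stands. The module is installed in compiled form; this text tells all that it offers.
- The arm moves only by the tool drive_tool, never from a script. Its argument "series" is a list of rows, each a list of 3 entries, a list of its own where there are three numbers: the closure, from 0 (fully open) to 1 (shut), then the shift along the tool's x, y, z in mm, then the turn, a rotation vector about the tool's x, y, z in rad. In form: [[gripper, [dx, dy, dz], [rx, ry, rz]], ...]. A call has exactly 5 rows; each row is the pose to reach, as a shift and turn from the pose commanded when the call began, along the tool's axes at that moment; what a row does not reach only later rows make up. A row lasts 1/10 s, in which the tool goes at most 50 mm and 8.59 degrees, less where a joint would pass 70% of its speed; a pose out of reach is approached as far as the arm can. A call with a gripper value outside its range is refused whole. The fingers move at their own pace and stop on an object; "squeeze" is the grip in N (left out, the last holds). Time passes only in rows, so rows that repeat a pose let the fingers close, or fill a call up. It gives the time, the measured TCP pose, the force and the opening at its end, in the units of the state.
- env.state(): the state, without advancing time (a new reading comes with each control period).
- env.grab_frame(name): name is "scene" or "top"; returns a dict with "image" (384x512x3 uint8, red, green, blue), "K" (3x3 intrinsics, pixels), "k1" (the pictures are not rectified: a ray, as slopes to the right and down, at radius r is drawn at 1 + k1 r^2 times it, then the intrinsics apply), "origin" and "orientation" of the camera in the world. Camera axes: x right, y down, z forward; pixel columns grow to the right and rows downward; lengths in mm; the calibration is good to about 2 mm. A picture is of the moment at which its call begins. There is no depth.
- env.job_done(): hands the job in, once; it reports no verdict.
The state is a dict: "time_s": time; "qpos": joint angles; "qvel": joint speeds; "effort": joint torques, N m; "ee_pos": TCP position; "ee_rot": TCP orientation; "force": force on the tool from outside, world axes, zero at the start; "torque": the same for the moment, N m; "gripper_width": finger opening in mm.
Only numpy, scipy, OpenCV 4.12 (cv2) and the standard library are available. Lean on these libraries where they do the work, as an engineer would, in place of code of your own. Each camera call takes 0.05 s, during which the arm holds its last target.

## Task

Set up the core-turning stand for the smallest bare steel core. The drive roller, the one with the tall knurled hub, is still riding on top of the cross key of its spindle: turn it by the hub until you feel its keyway drop over the key and it sits fully home. Lay the smallest core flat on the round support disc between the three rollers and push the pressure-roller slide up by its knob until it stops, so that the core touches all three rollers; then let go. Leave the other things where they lie.

Things in the scene. Friction and masses are not known exactly. Their poses are not given: they have to be found in the camera images.
- stand: Core-turning stand, fixed: low cream box with aluminium top plate, 250 x 136 mm, plate 34 mm above the bench. Origin on the bench under the place where the core ends up; own +x runs from the slide's black knob towards the two fixed rollers (box: x -186 to +64, y -68 to +68 mm), z up. Three upright dark red rollers, 36 mm diameter: drive roller at (+23,+40), idler at (+23,-40), pressure roller on the slide, y = 0.
- nest (a point): Point 60 mm above the bench over the stand's origin, axes as the stand: centre of a 56 mm core that lies on the round steel support disc (48 mm across, centred here, top 50 mm above the bench) and touches all three rollers. Set the core down up to 12 mm short of it (to -x); the slide pushes it on. One finger fits in the 44 mm gap between drive roller and idler (+x side), the other at the -x side.
- spindle_seat (a point): Point on the drive spindle's axis on top of its flange, 44 mm above the bench, axes as the stand; the fully home roller stands on this flange. A 12 mm shaft rises 38 mm from it inside the roller; through its foot goes a flat cross key, 26 mm long, 5 wide, top 8 mm above the flange. The key's direction varies and is hidden by the roller. The spindle turns only against 0.3 N m of motor drag.
- drive_hub (a point): Centre of the drive roller's knurled steel hub (30 mm diameter, 28 to 50 mm above the roller's underside; grip here), 84 mm above the bench when fully home, 92 while riding on the key. z is the roller's axis, x runs along the groove on the hub's top and the keyway. Before it drops it stands on the key and stops a light downward push at once.
- drive_roller: The loose drive roller, 0.25 to 0.4 kg; origin at the centre of its underside, axes as drive_hub, which lies 40 mm up. Below the hub a rubber sleeve, 36 mm diameter, 28 high. A 9 mm wide keyway crosses the underside (alike after half a turn): the roller drops 8 mm once within about 0.15 rad of the key. It turns freely on the shaft, 0.8 mm radial play.
- idler_axis (a point): Point on the axis of the idler roller (36 mm diameter, axis fixed, turns freely, top 75 mm above the bench), 60 mm above the bench.
- slide (a joint): Travel of the pressure-roller slide in m: 0 = fully back, grows towards the disc along the stand's +x, end of travel 0.066. The pressure roller's axis lies at stand x = -0.105 + value, so it meets a fully nested 56 mm core at about 0.059. Drags with about 3 N and stays where it is left.
- slide_knob (a point): Centre of the black upright knob on the slide, 81 mm above the bench, 45 mm behind the pressure roller's axis: 18 mm diameter, gripping part from 68 to 94 mm above the bench. Axes as the stand.
- pressure_axis (a point): Point on the axis of the pressure roller (36 mm diameter, turns freely, top 75 mm above the bench), 60 mm above the bench; moves with the slide.
- core_small_center (a point): Centre of the smallest bare strip-wound steel core: grey flat ring, 56 mm outside diameter (58 over the strip's end), 20 mm high, 0.15 to 0.3 kg, lying flat on the bench to the right of the stand, centre 10 mm above the bench. Grip it across the outside. The other bare cores have 64 and 80 mm diameter. z is its axis.
- core_small: The same core; origin at the centre of its underside.
- core_middle: Bystander: bare steel core, 64 mm diameter, 22 mm high; origin at the centre of its underside.
- cores_big: Bystander: bare steel core, 80 mm diameter, 26 mm high; origin at the centre of its underside.
- wrapped_1: Bystander: small wrapped toroid with leads, 76 x 70 x 60 mm; origin at the centre of its underside.
- wrapped_2: Bystander: small wrapped toroid with leads, 70 x 82 x 64 mm; origin at the centre of its underside.
- tape: Bystander: yellow roll of tape lying flat, 81 mm diameter, 19 mm high; origin at the centre of its underside.
There are look-alikes about, which are no part of the job. What is shaped like the core_small but purple or turquoise is not meant.

How it is judged (in metres and radians):
At the end, for the whole second after the job is handed in: The drive roller stands on its spindle's flange (within 2 mm of fully home, upright within 0.08 rad); the smallest core lies flat on the support disc (height within 3 mm) and touches all three rollers (its centre within 49 mm of each roller's axis; contact is at 45 to 47 mm); both at rest (z of drive_roller in the frame of spindle_seat below 0.002 m and horizontal distance between drive_roller and spindle_seat below 0.003 m and angle between each of drive_hub, core_small_center's own z axis and vertical below 0.08 rad and horizontal distance between core_small_center and drive_roller below 0.049 m and horizontal distance between core_small_center and idler_axis below 0.049 m and horizontal distance between core_small_center and pressure_axis below 0.049 m and z of core_small_center in the frame of nest between -0.003 and 0.003 m and linear speed of each of core_small, drive_roller below 0.01 m/s).
It fails at once if a bystander is pushed more than 3 cm from its place (distance of any of core_middle, cores_big, wrapped_1, wrapped_2, tape from where it was at the start of the episode above 0.03 m).
It also fails if it takes over 70 s, if anything falls off the work surface, if the arm or the gripper's body presses on something with over 40 N, if the wrist force passes 120 N, or if a joint passes its speed limit or range.

## Working session

There is one attempt and no reset: what is moved stays moved. The work goes in short steps, Python scripts to look and compute and a tool call to move; the robot and the scene stay as the last step left them, time stands still between calls to the robot, and variables do not carry over. Pictures are saved under pics/ and viewed, and the job is handed in when it is done.

Besides the shell and the picture viewer there is one more tool, called after "Emit:" as name([rows], argument=value, ...), one row to a line, values as JSON. drive_tool: Moves the arm, as the interface text tells. Its arguments: {"type":"object","properties":{"series":{"type":"array","items":{"type":"array"}},"squeeze":{"type":"number"}},"required":["series"]}

```bash
mkdir -p pics; python3 - <<'E'
from workcell import env
import cv2,json,numpy as np
print(env.state())
for n in ("scene","top"):
    f=env.grab_frame(n); cv2.imwrite(f"pics/{n}0.png",f["image"][:,:,::-1])
    im=f.pop("image"); print(n,f)
E
```

```text
{'time_s': 0.0, 'qpos': array([-7.15050635e+01,  1.83515860e+01,  8.97044281e+01,  8.69791736e-04,
        7.20429808e+01, -1.14317597e+00]), 'qvel': array([ 0.11564951,  0.03410128, -0.00587361,  0.01861436, -0.03541627,
        0.00186537]), 'effort': array([-6.01507036e-04, -4.12456083e+01, -2.31970614e+01,  7.27649429e-02,
        4.57339932e-02, -1.36368026e-04]), 'ee_pos': array([ 193.12240055, -541.08394858,  213.13422434]), 'ee_rot': array([-1.79997198e+02,  9.89586954e-02, -7.03621540e+01]), 'force': array([-0.4193342 ,  0.22698296,  0.53945709]), 'torque': array([ 0.02507783, -0.01161297, -0.03732135]), 'gripper_width': 91.10878432707287}
scene {'K': array([[395.21930956,   0.        , 253.91944478],
       [  0.        , 395.21930956, 191.97493655],
       [  0.        ,   0.        ,   1.        ]]), 'k1': -0.06484318309874121, 'origin': array([-58.29474948, 597.74415273, 753.71392912]), 'orientation': array([-129.21454301,   -0.52658066, -137.50558253])}
top {'K': array([[441.6707942 ,   0.        , 251.14144566],
       [  0.        , 441.6707942 , 186.22532625],
       [  0.        ,   0.        ,   1.        ]]), 'k1': -0.05754073616029638, 'origin': array([ 274.0926483 ,  -44.66414938, 1379.2125097 ]), 'orientation': array([-170.70566089,    0.49803163,  -91.48267226])}
```

View pics/scene0.png

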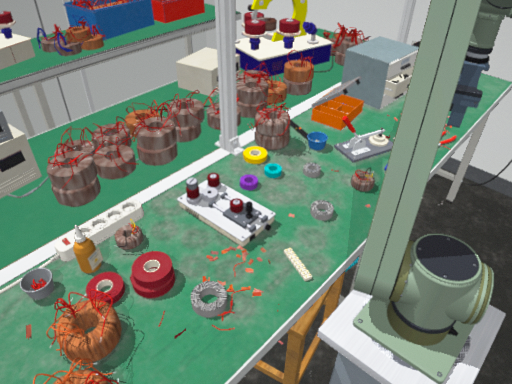

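View pics/top0.png

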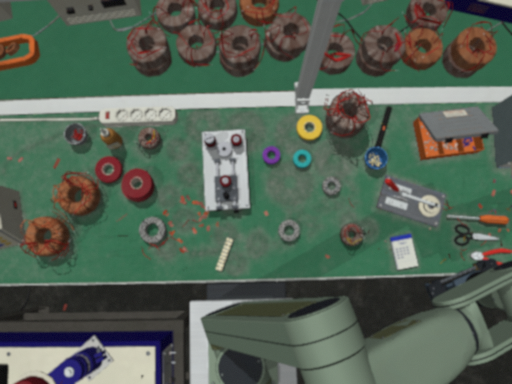

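```bash
cat > h.py <<'E'
import numpy as np,cv2
from scipy.spatial.transform import Rotation as R
from workcell import env
def ray(f,u,v):
    K=f["K"];d=np.array([(u-K[0,2])/K[0,0],(v-K[1,2])/K[1,1]]);s=d.copy()
    for _ in range(20): s=d/(1+f["k1"]*(s@s))
    return R.from_euler('xyz',f["orientation"],degrees=True).as_matrix()@np.array([s[0],s[1],1])
def at(f,u,v,z):
    r=ray(f,u,v);o=f["origin"];return o+r*(z-o[2])/r[2]
def proj(f,p):
    M=R.from_euler('xyz',f["orientation"],degrees=True).as_matrix()
    c=M.T@(np.asarray(p,float)-f["origin"]);s=c[:2]/c[2];s=s*(1+f["k1"]*(s@s))
    return s*f["K"][0,0]+f["K"][:2,2]
def crop(f,name,u0,v0,u1,v1,k):
    im=f["image"][v0:v1,u0:u1,::-1];im=cv2.resize(im,None,fx=k,fy=k,interpolation=cv2.INTER_CUBIC)
    step=10
    for u in range((u0//step+1)*step,u1,step):
        x=int((u-u0+.5)*k);cv2.line(im,(x,0),(x,6),(0,255,255),1);cv2.putText(im,str(u),(x-10,16),0,.35,(0,255,255),1)
    for v in range((v0//step+1)*step,v1,step):
        y=int((v-v0+.5)*k);cv2.line(im,(0,y),(6,y),(0,255,255),1);cv2.putText(im,str(v),(8,y+4),0,.35,(0,255,255),1)
    cv2.imwrite("pics/"+name+".png",im)
E
python3 - <<'E'
from h import *
s=env.grab_frame("scene");t=env.grab_frame("top")
crop(t,"t1",195,120,275,220,6); crop(s,"s1",170,160,285,250,6)
crop(t,"t2",255,145,365,250,5); crop(s,"s2",230,140,345,230,6)
for n,(u,v) in dict(a=(332,185),b=(289,231),c=(152,230),st=(226,170)).items(): print(n,at(t,u,v,10))
E
```

```text
a [ 495.37517019 -292.79008748   10.        ]
b [ 355.02706813 -151.9160109    10.        ]
c [369.0077442  273.03244059  10.        ]
st [552.5668652   39.58268072  10.        ]
```

View pics/t1.png

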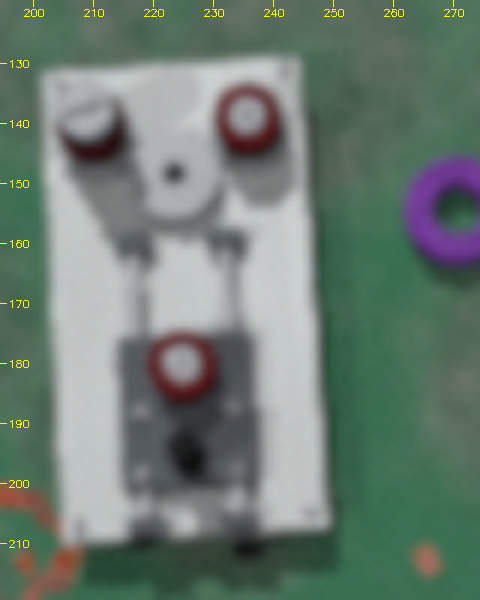

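View pics/s1.png

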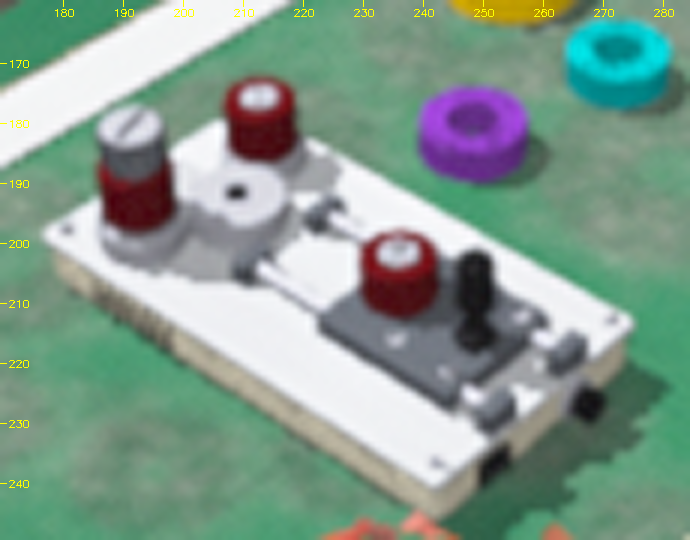

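View pics/t2.png

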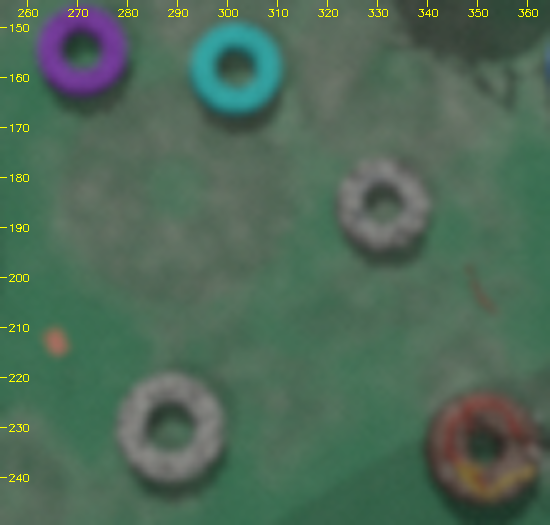

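View pics/s2.png

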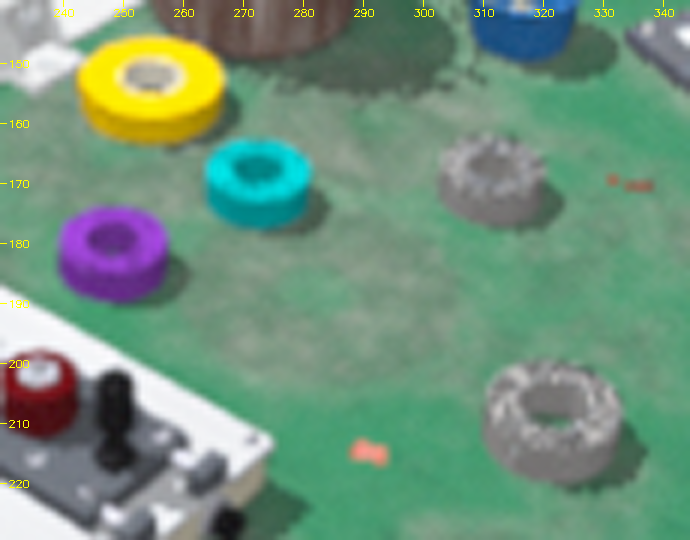

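```bash
python3 - <<'E'
from h import *
from scipy.optimize import least_squares
s=env.grab_frame("scene");t=env.grab_frame("top")
# stand coords
P=[((64,68,34),(201.5,131.2),(176.5,198.7)),((64,-68,34),(244.2,129.2),None),((-186,-68,34),(249.7,207.5),(275.3,213.3)),((-186,68,34),(205.2,210),(242.3,240.8)),
((23,-40,75),(235.7,138.3),(213.2,175.7)),((0,0,50),(223.5,148.3),(209,191.5)),((23,40,102),(209,138.2),(191.5,180.7)),('p',(224.8,180),(236.2,201.5)),('k',None,(170+475/6-.5,160+258/6-.5))]
def W(q,p):
    if p=='p': p=(-105+q[3],0,75)
    if p=='k': p=(-150+q[3],0,94)
    c,sn=np.cos(q[2]),np.sin(q[2]); return [q[0]+c*p[0]-sn*p[1],q[1]+sn*p[0]+c*p[1],p[2]]
def res(q):
    r=[]
    for p,a,b in P:
        if a: r+=list(proj(t,W(q,p))-a)
        if b: r+=list(proj(s,W(q,p))-b)
    return r
o=least_squares(res,[600,40,0,10],loss='soft_l1');q=o.x
print(q,np.degrees(q[2]));
i=0
for p,a,b in P: print(p,a and (proj(t,W(q,p))-a).round(1),b and (proj(s,W(q,p))-b).round(1))
for n,p in dict(hub=(23,40,92),nest=(0,0,60),knob=(-150+q[3],0,81)).items(): print(n,np.round(W(q,p),1))
# core small centroid: sample top face z=20
print(at(t,255+381/5-.5,145+200/5-.5,20),at(s,230+494/6-.5,140+165/6-.5,20))
# groove
a,b=at(t,200.5,139.5,102),0
E
```

```text
[6.11961298e+02 4.34482723e+01 3.54427516e-02 1.46972325e+00] 2.030720078457558
(64, 68, 34) [-0.   0.4] [-0.2 -0.4]
(64, -68, 34) [ 0.2 -0.3] None
(-186, -68, 34) [-0.5  0. ] [ 0.5 -0.3]
(-186, 68, 34) [-0.3  0.3] [ 0.  -0.2]
(23, -40, 75) [0.  0.2] [-0.3 -0.6]
(0, 0, 50) [0.1 0.4] [0.1 0.4]
(23, 40, 102) [-0.3 -0.4] [-0.2 -0.2]
p [-0.   0.1] [-0.2 -0.7]
k None [0.2 0.2]
hub [633.5  84.2  92. ]
nest [612.   43.4  60. ]
knob [463.5  38.2  81. ]
[ 495.45028263 -287.00018151   20.        ] [ 494.36406538 -289.50327344   20.        ]
```

```bash
python3 - <<'E'
from h import *
s=env.grab_frame("scene");t=env.grab_frame("top")
crop(t,"t3",198,125,222,152,20); crop(s,"s3",180,170,205,205,16); crop(s,"s4",300,155,330,182,20);crop(t,"t4",318,172,346,200,20)
E
```

```text
(no output)
```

View pics/t3.png

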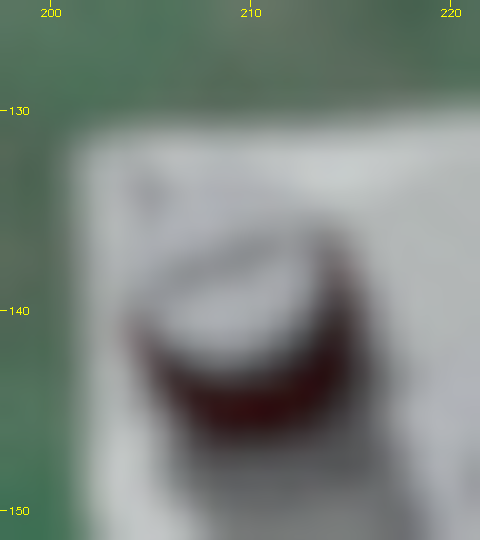

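View pics/s3.png

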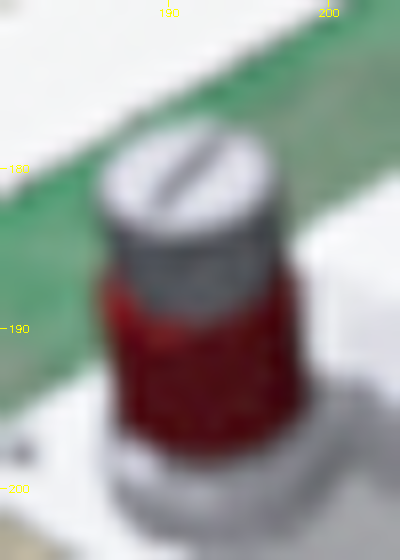

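View pics/s4.png

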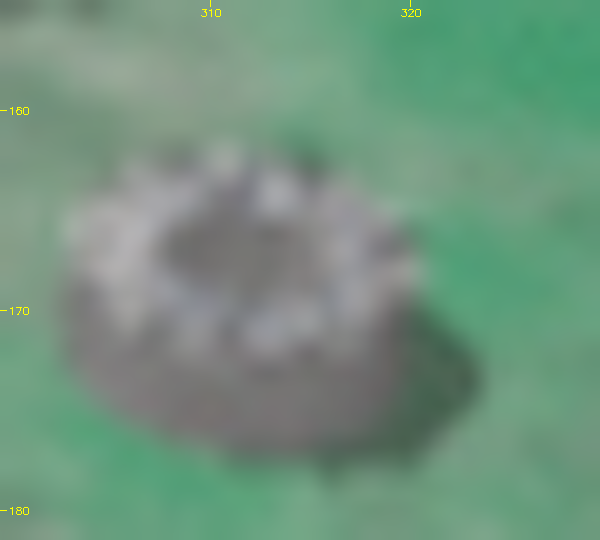

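View pics/t4.png

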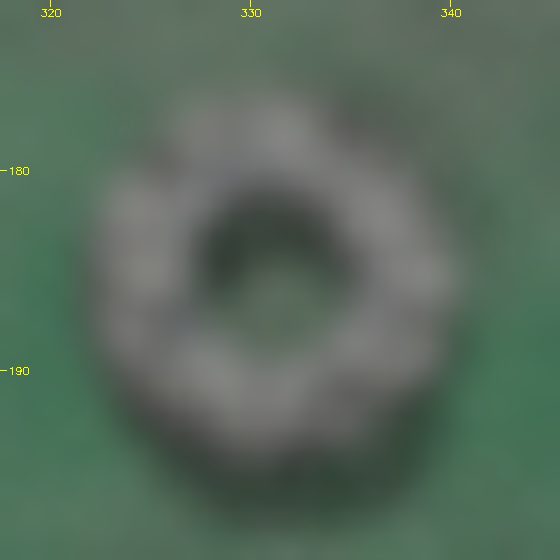

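```bash
cat >> h.py <<'E'
def shift(target,st=None):
    st=st or env.state()
    M=R.from_euler('xyz',st["ee_rot"],degrees=True).as_matrix()
    return (M.T@(np.asarray(target,float)-st["ee_pos"])).round(1)
def rotv(yaw,st=None):
    st=st or env.state()
    M=R.from_euler('xyz',st["ee_rot"],degrees=True);T=R.from_euler('xyz',[180,0,yaw],degrees=True)
    return (M.inv()*T).as_rotvec().round(4)
E
python3 - <<'E'
from h import *
s=env.grab_frame("scene");a=at(s,189.5,182.2,102);b=at(s,193.3,178.4,102);d=b-a;print(np.degrees(np.arctan2(d[1],d[0])),np.linalg.norm(d))
print(shift([633.5,84.2,213]),rotv(-82))
E
```

```text
-73.35511006986391 18.843725527334453
[-441.3 -625.     0.9] [0.     0.     0.2032]
```

Emit:
drive_tool([
  [0, [-28, -40, 0], [0, 0, 0.04]],
  [0, [-56, -80, 0], [0, 0, 0.08]],
  [0, [-85, -120, 0], [0, 0, 0.12]],
  [0, [-113, -160, 0], [0, 0, 0.16]],
  [0, [-141, -200, 0], [0, 0, 0.2]],
])

```text
time_s: 0.95
ee_pos: [335.0, -339.9, 214.2]
ee_rot: [-180.0, -0.0, -81.9]
force: [0.9, -0.3, -0.5]
gripper_width: 91.4
```

```bash
python3 -c "
from h import *
print(env.state()['ee_pos'],shift([633.5,84.2,213]),rotv(-82))"
```

```text
[ 335.00793418 -339.91826232  214.17060158] [-378.1 -355.     1.1] [-0.0005 -0.0006  0.0009]
```

Emit:
drive_tool([
  [0, [-36, -34, 0], [0, 0, 0]],
  [0, [-72, -68, 0], [0, 0, 0]],
  [0, [-108, -102, 0], [0, 0, 0]],
  [0, [-144, -135, 0], [0, 0, 0]],
  [0, [-180, -169, 0], [0, 0, 0]],
])

```text
time_s: 1.45
ee_pos: [476.8, -137.5, 214.2]
ee_rot: [-180.0, -0.0, -81.8]
force: [1.0, -1.9, 0.4]
gripper_width: 91.3
```

Emit:
drive_tool([
  [0, [-36, -34, 0], [0, 0, 0]],
  [0, [-72, -68, 10], [0, 0, 0]],
  [0, [-108, -102, 25], [0, 0, 0]],
  [0, [-144, -135, 45], [0, 0, 0]],
  [0, [-180, -169, 65], [0, 0, 0]],
])

```text
time_s: 1.95
ee_pos: [614.1, 58.4, 151.7]
ee_rot: [-180.0, -0.0, -81.8]
force: [0.6, -0.7, -0.3]
gripper_width: 91.0
```

```bash
python3 -c "
from h import *
print(env.state()['ee_pos'],shift([633.5,84.2,84]),rotv(-82))"
```

```text
[614.09585813  58.40179905 151.68082207] [-22.8 -22.8  67.7] [-0.0008 -0.0003  0.0037]
```

Emit:
drive_tool([
  [0, [-12, -12, 10], [0, 0, 0]],
  [0, [-22.5, -22.5, 25], [0, 0, 0]],
  [0, [-22.5, -22.5, 25], [0, 0, 0]],
  [0, [-22.5, -22.5, 25], [0, 0, 0]],
  [0, [-22.5, -22.5, 25], [0, 0, 0]],
])

```text
time_s: 2.45
ee_pos: [632.0, 80.6, 128.2]
ee_rot: [-179.9, -0.0, -81.9]
force: [0.7, 0.2, -0.4]
gripper_width: 91.2
```

```bash
python3 -c "
from h import *
print(env.state()['ee_pos'],shift([633.5,84.2,84]),rotv(-82))
t=env.grab_frame('top');s=env.grab_frame('scene');crop(t,'t5',180,110,270,190,6);crop(s,'s5',150,130,240,220,6)"
```

```text
[632.01165187  80.5804015  128.16038046] [-3.4 -1.9 44.2] [-0.0011 -0.0005  0.0017]
```

View pics/t5.png

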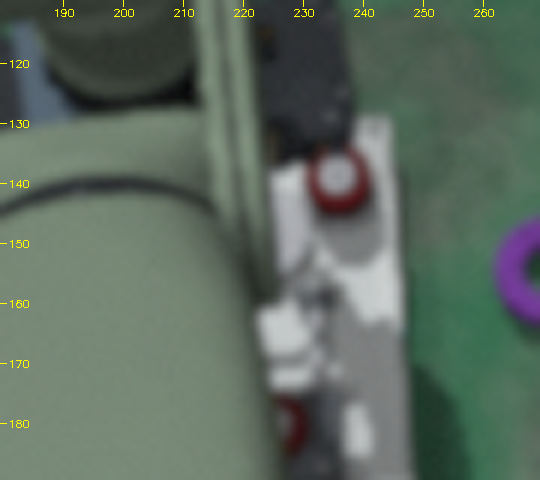

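View pics/s5.png

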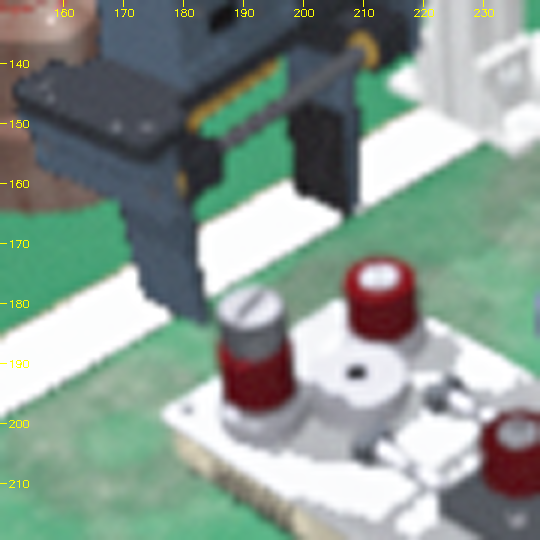

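Emit:
drive_tool([
  [0, [-3.4, -1.9, 15], [0, 0, 0]],
  [0, [-3.4, -1.9, 35], [0, 0, 0]],
  [0, [-3.4, -1.9, 44], [0, 0, 0]],
  [0, [-3.4, -1.9, 44], [0, 0, 0]],
  [0, [-3.4, -1.9, 44], [0, 0, 0]],
])

```text
time_s: 3.05
ee_pos: [633.7, 85.6, 83.1]
ee_rot: [-180.0, -0.0, -81.8]
force: [0.1, 0.9, -0.2]
gripper_width: 91.1
```

Emit:
drive_tool([
  [1, [0, 0, 0], [0, 0, 0]],
  [1, [0, 0, 0], [0, 0, 0]],
  [1, [0, 0, 0], [0, 0, 0]],
  [1, [0, 0, 0], [0, 0, 0]],
  [1, [0, 0, 0], [0, 0, 0]],
], squeeze=10)

```text
time_s: 3.55
ee_pos: [633.6, 85.6, 83.3]
ee_rot: [-180.0, -0.0, -81.8]
force: [0.2, -1.2, 0.9]
gripper_width: 54.1
```

Emit:
drive_tool([
  [1, [1, 0, 0], [0, 0, 0]],
  [1, [1, 0, 0], [0, 0, 0]],
  [1, [1, 0, 0], [0, 0, 0]],
  [1, [1, 0, 0], [0, 0, 0]],
  [1, [1, 0, 0], [0, 0, 0]],
])

```text
time_s: 4.05
ee_pos: [633.7, 84.5, 83.1]
ee_rot: [-180.0, -0.0, -81.8]
force: [-0.4, -0.8, -0.0]
gripper_width: 29.4
```

Emit:
drive_tool([
  [1, [0, 0, 0], [0, 0, 0]],
  [1, [0, 0, 0], [0, 0, 0]],
  [1, [0, 0, 0], [0, 0, 0]],
  [1, [0, 0, 0], [0, 0, 0]],
  [1, [0, 0, 0], [0, 0, 0]],
])

```text
time_s: 4.55
ee_pos: [633.7, 84.5, 83.1]
ee_rot: [-180.0, -0.0, -81.8]
force: [-0.5, -1.7, 0.4]
gripper_width: 29.8
```

Emit:
drive_tool([
  [1, [0, 0, 1], [0, 0, 0]],
  [1, [0, 0, 1], [0, 0, 0]],
  [1, [0, 0, 1], [0, 0, -0.06]],
  [1, [0, 0, 1], [0, 0, -0.12]],
  [1, [0, 0, 1], [0, 0, -0.18]],
])

```text
time_s: 5.05
ee_pos: [634.1, 84.9, 83.0]
ee_rot: [-179.9, 0.0, -71.4]
force: [-0.7, 0.4, 4.2]
gripper_width: 29.9
```

Emit:
drive_tool([
  [1, [0, 0, 1], [0, 0, -0.1]],
  [1, [0, 0, 1], [0, 0, -0.2]],
  [1, [0, 0, 1], [0, 0, -0.3]],
  [1, [0, 0, 1], [0, 0, -0.4]],
  [1, [0, 0, 1], [0, 0, -0.5]],
])

```text
time_s: 5.55
ee_pos: [634.3, 85.1, 82.8]
ee_rot: [-179.9, -0.1, -42.6]
force: [-1.8, -0.4, 7.7]
gripper_width: 29.7
```

Emit:
drive_tool([
  [1, [0, 0, 0], [0, 0, -0.1]],
  [1, [0, 0, 0], [0, 0, -0.2]],
  [1, [0, 0, 0], [0, 0, -0.3]],
  [1, [0, 0, 0], [0, 0, -0.4]],
  [1, [0, 0, 0], [0, 0, -0.5]],
])

```text
time_s: 6.05
ee_pos: [633.0, 84.7, 80.2]
ee_rot: [180.0, 0.1, -14.0]
force: [1.3, -1.3, -3.2]
gripper_width: 29.9
```

Emit:
drive_tool([
  [1, [0, 0, 2], [0, 0, 0]],
  [1, [0, 0, 4], [0, 0, 0]],
  [1, [0, 0, 6], [0, 0, 0]],
  [1, [0, 0, 7], [0, 0, 0]],
  [1, [0, 0, 7], [0, 0, 0]],
])

```text
time_s: 6.55
ee_pos: [633.2, 84.7, 75.1]
ee_rot: [180.0, 0.0, -14.3]
force: [-3.6, 0.1, 4.6]
gripper_width: 30.0
```

Emit:
drive_tool([
  [0, [0, 0, 0], [0, 0, 0]],
  [0, [0, 0, 0], [0, 0, 0]],
  [0, [0, 0, 0], [0, 0, 0]],
  [0, [0, 0, 0], [0, 0, 0]],
  [0, [0, 0, -10], [0, 0, 0]],
])

```text
time_s: 7.05
ee_pos: [632.7, 84.5, 82.9]
ee_rot: [179.9, 0.2, -14.2]
force: [-0.2, 0.3, 0.3]
gripper_width: 67.1
```

Emit:
drive_tool([
  [0, [0, 0, -30], [0, 0, 0]],
  [0, [0, 0, -70], [0, 0, 0]],
  [0, [0, 0, -110], [0, 0, 0]],
  [0, [0, 0, -140], [0, 0, 0]],
  [0, [0, 0, -140], [0, 0, 0]],
])

```text
time_s: 7.55
ee_pos: [636.4, 85.0, 230.6]
ee_rot: [-179.8, -0.6, -14.2]
force: [0.7, 0.4, -1.0]
gripper_width: 91.1
```

```bash
python3 -c "
from h import *
st=env.state();print(st['ee_pos'],st['qpos'].round(1),st['gripper_width'],shift([495,-288,200]))
t=env.grab_frame('top');s=env.grab_frame('scene');crop(t,'t6',180,110,270,190,6);crop(s,'s6',170,160,230,220,9)"
```

```text
[636.39986074  84.98920215 230.55704734] [ 6.6 23.6 79.1 -0.  76.6 20.8] 91.13460799886785 [-45.8 396.4  28.4]
```

View pics/s6.png

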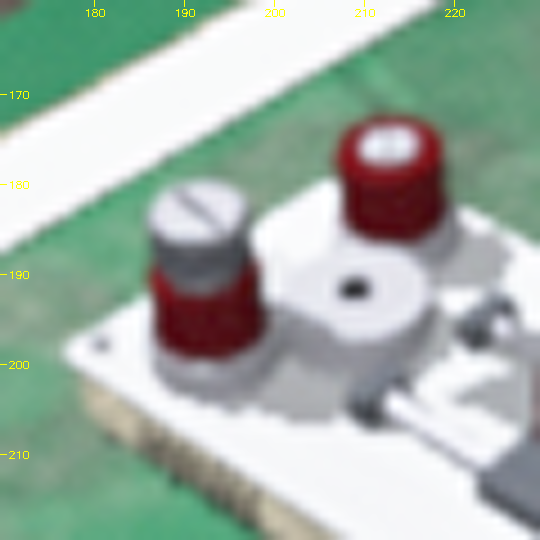

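Emit:
drive_tool([
  [0, [-5, 45, 0], [0, 0, -0.06]],
  [0, [-10, 90, 0], [0, 0, -0.12]],
  [0, [-16, 138, 0], [0, 0, -0.18]],
  [0, [-22, 185, 0], [0, 0, -0.24]],
  [0, [-26, 230, 0], [0, 0, -0.283]],
])

```text
time_s: 8.15
ee_pos: [550.0, -133.3, 222.4]
ee_rot: [-180.0, 0.2, 2.1]
force: [-0.3, 0.7, -0.7]
gripper_width: 91.1
```

```bash
python3 -c "
from h import *
print(shift([495,-288,100]),rotv(2))"
```

```text
[-60.3 152.6 122.5] [-0.0008  0.0034  0.0023]
```

Emit:
drive_tool([
  [0, [-15, 38, 15], [0, 0, 0]],
  [0, [-30, 76, 35], [0, 0, 0]],
  [0, [-45, 114, 65], [0, 0, 0]],
  [0, [-60, 150, 95], [0, 0, 0]],
  [0, [-60, 150, 115], [0, 0, 0]],
])

```text
time_s: 8.65
ee_pos: [493.7, -286.9, 105.4]
ee_rot: [-179.9, 0.3, 1.7]
force: [0.7, 0.5, 0.5]
gripper_width: 91.3
```

Emit:
drive_tool([
  [0, [0, 0, 10], [0, 0, 0]],
  [0, [0, 0, 20], [0, 0, 0]],
  [0, [0, 0, 20], [0, 0, 0]],
  [0, [0, 0, 20], [0, 0, 0]],
  [0, [0, 0, 20], [0, 0, 0]],
])

```text
time_s: 9.15
ee_pos: [498.2, -283.7, 90.2]
ee_rot: [179.9, -0.1, 2.1]
force: [0.0, -0.3, 0.1]
gripper_width: 91.5
```

```bash
python3 -c "
from h import *
print(env.state()['ee_pos'],shift([495,-288,4]),rotv(2))
t=env.grab_frame('top');s=env.grab_frame('scene');crop(t,'t7',290,150,370,220,7);crop(s,'s7',270,110,360,200,6)"
```

```text
[ 498.23422571 -283.74248924   90.16855066] [-3.5  4.  86.2] [ 0.0012 -0.0018  0.0013]
```

View pics/s7.png

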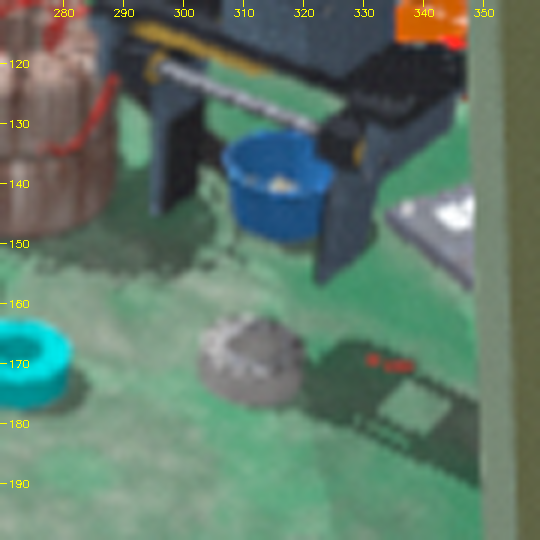

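View pics/t7.png

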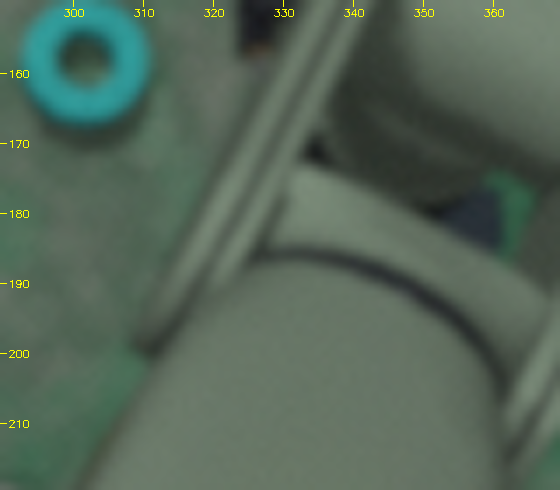

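Emit:
drive_tool([
  [0, [-3.5, 4, 20], [0, 0, 0]],
  [0, [-3.5, 4, 45], [0, 0, 0]],
  [0, [-3.5, 4, 70], [0, 0, 0]],
  [0, [-3.5, 4, 82], [0, 0, 0]],
  [0, [-3.5, 4, 86], [0, 0, 0]],
])

```text
time_s: 9.75
ee_pos: [493.5, -287.7, 2.3]
ee_rot: [-180.0, 0.1, 2.0]
force: [0.7, -0.5, 0.1]
gripper_width: 91.2
```

Emit:
drive_tool([
  [0, [0, 0, 0], [0, 0, 0]],
  [1, [0, 0, 0], [0, 0, 0]],
  [1, [0, 0, 0], [0, 0, 0]],
  [1, [0, 0, 0], [0, 0, 0]],
  [1, [0, 0, 0], [0, 0, 0]],
], squeeze=25)

```text
time_s: 10.25
ee_pos: [494.2, -288.3, 3.7]
ee_rot: [180.0, -0.0, 2.0]
force: [0.3, 0.2, 0.3]
gripper_width: 62.0
```

Emit:
drive_tool([
  [1, [0, 0, 0], [0, 0, 0]],
  [1, [0, 0, 0], [0, 0, 0]],
  [1, [0, 0, 0], [0, 0, 0]],
  [1, [0, 0, 0], [0, 0, 0]],
  [1, [0, 0, 0], [0, 0, 0]],
])

```text
time_s: 10.75
ee_pos: [494.0, -288.2, 3.4]
ee_rot: [180.0, -0.0, 2.0]
force: [-0.8, 0.0, 3.5]
gripper_width: 54.7
```

Emit:
drive_tool([
  [1, [0, 0, -5], [0, 0, 0]],
  [1, [0, 0, -20], [0, 0, 0]],
  [1, [0, 0, -50], [0, 0, 0]],
  [1, [0, 0, -90], [0, 0, 0]],
  [1, [0, 0, -120], [0, 0, 0]],
])

```text
time_s: 11.25
ee_pos: [494.1, -288.1, 124.6]
ee_rot: [180.0, -0.0, 2.0]
force: [1.2, 0.3, -1.5]
gripper_width: 54.6
```

```bash
python3 -c "
from h import *
st=env.state();print(st['ee_pos'],st['gripper_width'],shift([607,43.3,130]),rotv(2))
s=env.grab_frame('scene');crop(s,'s8',250,60,350,160,6)"
```

```text
[ 494.13125614 -288.09700679  124.61615383] 54.609086315676954 [ 124.4 -327.2   -5.4] [ 0.0003 -0.0006  0.0002]
```

View pics/s8.png

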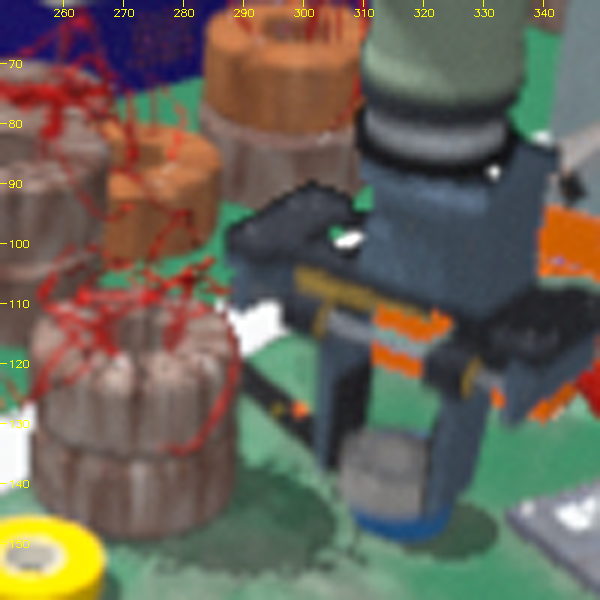

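Emit:
drive_tool([
  [1, [16, -42, 0], [0, 0, 0]],
  [1, [32, -84, 0], [0, 0, 0]],
  [1, [48, -126, 0], [0, 0, 0]],
  [1, [64, -168, 0], [0, 0, 0]],
  [1, [80, -210, 0], [0, 0, 0]],
])

```text
time_s: 11.8
ee_pos: [566.4, -73.6, 122.2]
ee_rot: [-180.0, 0.1, 2.0]
force: [1.4, 0.1, -2.5]
gripper_width: 54.8
```

Emit:
drive_tool([
  [1, [16, -42, 0], [0, 0, 0]],
  [1, [30, -80, 0], [0, 0, 0]],
  [1, [44, -116, 0], [0, 0, 0]],
  [1, [44, -116, 0], [0, 0, 0]],
  [1, [44, -116, 0], [0, 0, 0]],
])

```text
time_s: 12.3
ee_pos: [605.9, 42.7, 122.0]
ee_rot: [180.0, 0.1, 2.1]
force: [0.1, 0.6, -2.3]
gripper_width: 54.8
```

```bash
python3 -c "
from h import *
st=env.state();print(st['ee_pos'],st['gripper_width'],shift([607,43.3,54.5]),rotv(2))
s=env.grab_frame('scene');crop(s,'s9',170,110,270,220,5)
t=env.grab_frame('top');crop(t,'t9',190,110,270,200,6)"
```

```text
[605.89461708  42.73596712 121.9639028 ] 54.75327811954285 [ 1.3 -0.6 67.5] [0.0006 0.0021 0.0022]
```

View pics/s9.png

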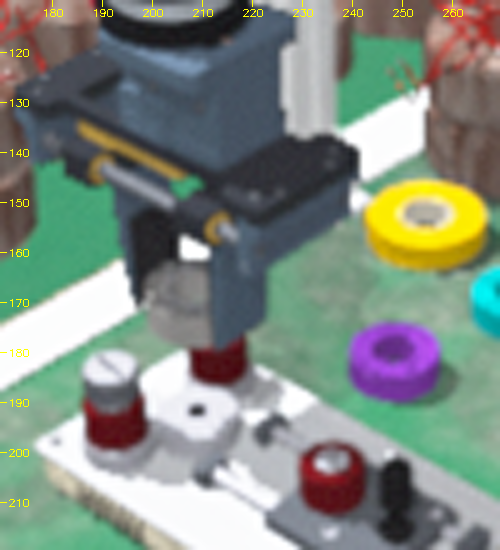

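View pics/t9.png

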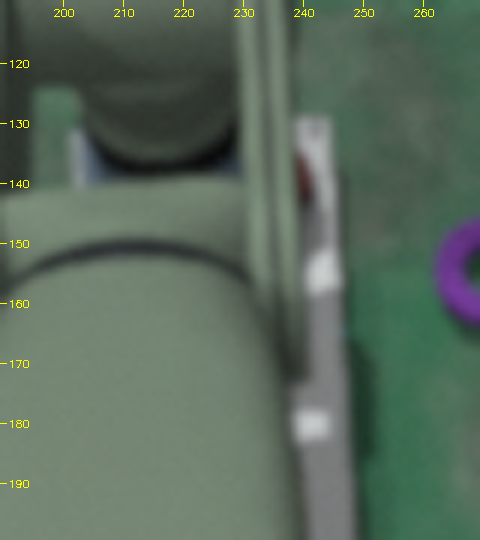

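Emit:
drive_tool([
  [1, [1, -0.6, 15], [0, 0, 0]],
  [1, [1, -0.6, 30], [0, 0, 0]],
  [1, [1, -0.6, 45], [0, 0, 0]],
  [1, [1, -0.6, 55], [0, 0, 0]],
  [1, [1, -0.6, 60], [0, 0, 0]],
])

```text
time_s: 12.9
ee_pos: [606.6, 41.5, 62.1]
ee_rot: [180.0, 0.1, 1.9]
force: [-0.1, -0.2, -1.6]
gripper_width: 54.7
```

Emit:
drive_tool([
  [1, [0, 0, 2], [0, 0, 0]],
  [1, [0, 0, 4], [0, 0, 0]],
  [1, [0, 0, 6], [0, 0, 0]],
  [1, [0, 0, 7.5], [0, 0, 0]],
  [1, [0, 0, 7.5], [0, 0, 0]],
])

```text
time_s: 13.4
ee_pos: [607.4, 42.8, 55.6]
ee_rot: [180.0, -0.0, 2.0]
force: [0.3, 0.3, -1.5]
gripper_width: 54.9
```

```bash
python3 -c "
from h import *
st=env.state();print(st['ee_pos'],st['force'],st['gripper_width'],shift([607,43.3,53.7]),rotv(2))
s=env.grab_frame('scene');crop(s,'s10',170,130,270,230,6)"
```

```text
[607.43577305  42.7537276   55.62933123] [ 0.25133748  0.28865488 -1.49389666] 54.89310712283289 [-0.4 -0.6  1.9] [ 0.0001 -0.0001  0.0002]
```

View pics/s10.png

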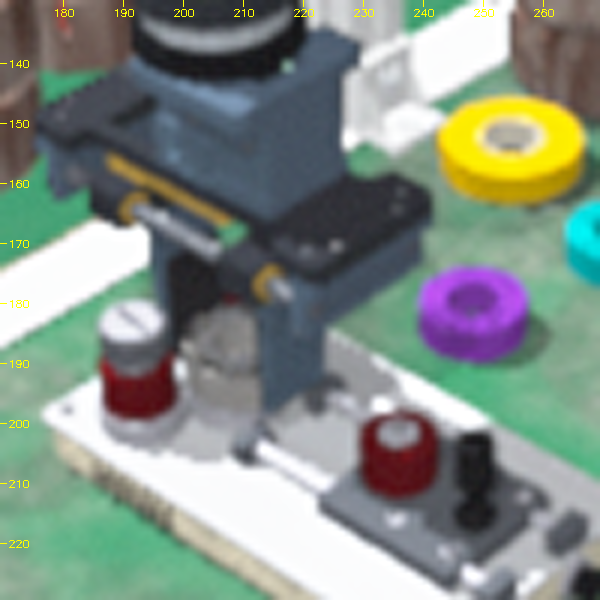

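Core sits over the disc, finger in the roller gap. Last bit down, then release.

Emit:
drive_tool([
  [1, [0, 0, 1], [0, 0, 0]],
  [1, [0, 0, 1.5], [0, 0, 0]],
  [1, [0, 0, 2.3], [0, 0, 0]],
  [1, [0, 0, 2.3], [0, 0, 0]],
  [1, [0, 0, 2.3], [0, 0, 0]],
])

```text
time_s: 13.95
ee_pos: [607.5, 42.7, 53.4]
ee_rot: [180.0, -0.0, 2.0]
force: [-0.1, 0.7, -1.0]
gripper_width: 54.6
```

Emit:
drive_tool([
  [1, [0, 0, 0.4], [0, 0, 0]],
  [1, [0, 0, 0.8], [0, 0, 0]],
  [1, [0, 0, 0.8], [0, 0, 0]],
  [1, [0, 0, 0.8], [0, 0, 0]],
  [1, [0, 0, 0.8], [0, 0, 0]],
])

```text
time_s: 14.45
ee_pos: [607.6, 42.7, 53.4]
ee_rot: [180.0, -0.0, 2.0]
force: [-1.9, 0.4, 4.7]
gripper_width: 54.8
```

Contact. Release.

Emit:
drive_tool([
  [0, [0, 0, 0], [0, 0, 0]],
  [0, [0, 0, 0], [0, 0, 0]],
  [0, [0, 0, 0], [0, 0, 0]],
  [0, [0, 0, 0], [0, 0, 0]],
  [0, [0, 0, 0], [0, 0, 0]],
])

```text
time_s: 14.95
ee_pos: [607.5, 42.7, 52.3]
ee_rot: [180.0, 0.0, 2.0]
force: [0.7, -0.0, 0.3]
gripper_width: 90.0
```

Emit:
drive_tool([
  [0, [0, 0, -10], [0, 0, 0]],
  [0, [0, 0, -40], [0, 0, 0]],
  [0, [0, 0, -85], [0, 0, 0]],
  [0, [0, 0, -120], [0, 0, 0]],
  [0, [0, 0, -120], [0, 0, 0]],
])

```text
time_s: 15.45
ee_pos: [611.0, 42.9, 179.3]
ee_rot: [-180.0, -0.7, 2.0]
force: [-0.3, 0.0, -0.6]
gripper_width: 91.1
```

```bash
python3 -c "
from h import *
st=env.state();print(st['ee_pos'],st['qpos'].round(),st['gripper_width'])
s=env.grab_frame('scene');crop(s,'s11',170,150,270,240,6)"
```

```text
[610.95330058  42.90973271 179.31988682] [ 3. 23. 88. -0. 68.  1.] 91.12662684654846
```

View pics/s11.png

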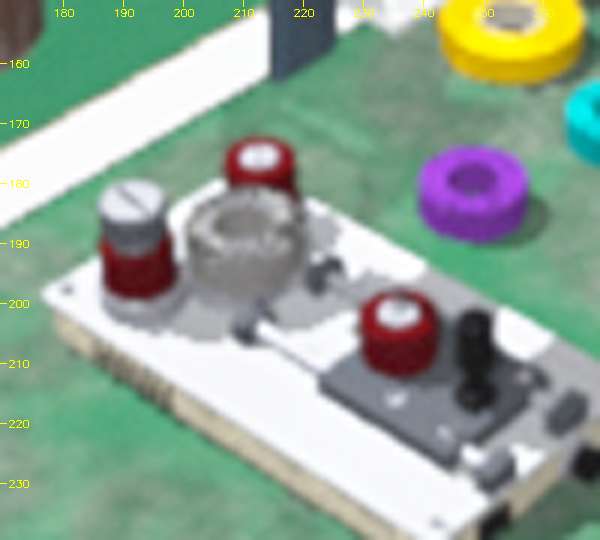

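```bash
python3 -c "
from h import *
print(shift([421,36.7,150]),rotv(2.03))"
```

```text
[-188.5   -0.5   24.9] [-0.     -0.0073 -0.0004]
```

Emit:
drive_tool([
  [1, [-45, 0, 0], [0, 0, 0]],
  [1, [-90, 0, 0], [0, 0, 0]],
  [1, [-135, 0, 0], [0, 0, 0]],
  [1, [-180, 0, 5], [0, 0, 0]],
  [1, [-188, 0, 15], [0, 0, 0]],
])

```text
time_s: 16.0
ee_pos: [413.7, 35.9, 156.6]
ee_rot: [180.0, 0.3, 2.0]
force: [0.8, -0.7, -0.6]
gripper_width: 53.5
```

Emit:
drive_tool([
  [1, [0, 0, 20], [0, 0, 0]],
  [1, [0, 0, 20], [0, 0, 0]],
  [1, [0, 0, 20], [0, 0, 0]],
  [1, [0, 0, 20], [0, 0, 0]],
  [1, [0, 0, 20], [0, 0, 0]],
])

```text
time_s: 16.5
ee_pos: [420.3, 36.1, 138.0]
ee_rot: [180.0, -0.1, 2.0]
force: [-0.3, -0.4, -0.3]
gripper_width: 14.0
```

```bash
python3 -c "
from h import *
st=env.state();print(st['ee_pos'],st['gripper_width'],shift([421,36.7,74]),rotv(2.03))
s=env.grab_frame('scene');crop(s,'s12',190,130,310,230,6)"
```

```text
[420.28406396  36.13594759 137.95623126] 14.040155611462843 [ 0.7 -0.5 64. ] [ 0.0001 -0.001  -0.0004]
```

View pics/s12.png

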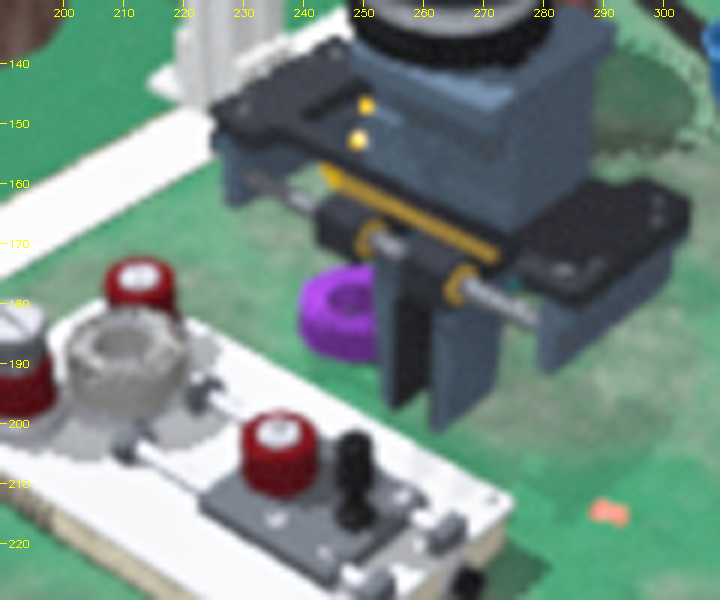

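Emit:
drive_tool([
  [1, [0.5, -0.5, 15], [0, 0, 0]],
  [1, [0.5, -0.5, 35], [0, 0, 0]],
  [1, [0.5, -0.5, 55], [0, 0, 0]],
  [1, [0.5, -0.5, 62], [0, 0, 0]],
  [1, [0.5, -0.5, 62], [0, 0, 0]],
])

```text
time_s: 17.05
ee_pos: [419.7, 36.6, 75.0]
ee_rot: [180.0, 0.1, 2.0]
force: [-0.5, 0.0, 0.3]
gripper_width: 0.5
```

Emit:
drive_tool([
  [1, [4, 0, 1], [0, 0, 0]],
  [1, [8, 0, 1], [0, 0, 0]],
  [1, [12, 0, 1], [0, 0, 0]],
  [1, [16, 0, 1], [0, 0, 0]],
  [1, [20, 0, 1], [0, 0, 0]],
])

```text
time_s: 17.55
ee_pos: [440.7, 37.3, 74.8]
ee_rot: [180.0, -0.0, 2.0]
force: [0.1, 0.4, 0.0]
gripper_width: 0.5
```

Expected contact near x≈441; push on steadily.

Emit:
drive_tool([
  [1, [4, 0, 0], [0, 0, 0]],
  [1, [8, 0, 0], [0, 0, 0]],
  [1, [12, 0, 0], [0, 0, 0]],
  [1, [16, 0, 0], [0, 0, 0]],
  [1, [20, 0, 0], [0, 0, 0]],
])

```text
time_s: 18.05
ee_pos: [459.9, 38.0, 74.4]
ee_rot: [180.0, 0.1, 2.0]
force: [-3.6, -0.3, 3.2]
gripper_width: 0.5
```

Emit:
drive_tool([
  [1, [4, 0, 0], [0, 0, 0]],
  [1, [8, 0, 0], [0, 0, 0]],
  [1, [12, 0, 0], [0, 0, 0]],
  [1, [16, 0, 0], [0, 0, 0]],
  [1, [20, 0, 0], [0, 0, 0]],
])

```text
time_s: 18.55
ee_pos: [480.3, 38.8, 74.4]
ee_rot: [180.0, 0.0, 2.0]
force: [-2.1, 0.7, 1.1]
gripper_width: 0.7
```

```bash
python3 -c "
from h import *
st=env.state();print(st['ee_pos'],st['gripper_width'])
s=env.grab_frame('scene');crop(s,'s13',170,150,290,240,6)"
```

```text
[480.29076105  38.75220399  74.44100148] 0.7155485144423815
```

View pics/s13.png

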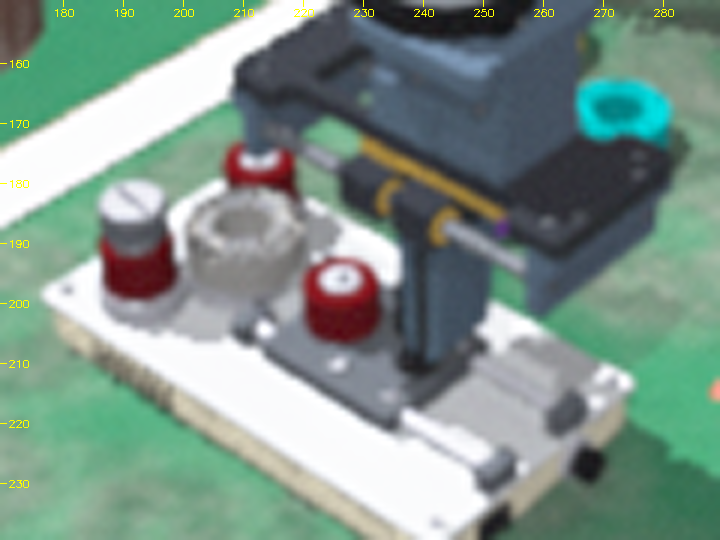

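Emit:
drive_tool([
  [1, [2, 0, 0], [0, 0, 0]],
  [1, [4, 0, 0], [0, 0, 0]],
  [1, [6, 0, 0], [0, 0, 0]],
  [1, [8, 0, 0], [0, 0, 0]],
  [1, [10, 0, 0], [0, 0, 0]],
])

```text
time_s: 19.1
ee_pos: [490.1, 39.1, 74.5]
ee_rot: [180.0, 0.0, 2.0]
force: [-3.5, 0.9, 1.5]
gripper_width: 0.4
```

Emit:
drive_tool([
  [1, [1, 0, 0], [0, 0, 0]],
  [1, [2, 0, 0], [0, 0, 0]],
  [1, [3, 0, 0], [0, 0, 0]],
  [1, [4, 0, 0], [0, 0, 0]],
  [1, [5, 0, 0], [0, 0, 0]],
])

```text
time_s: 19.6
ee_pos: [495.0, 39.3, 74.5]
ee_rot: [180.0, 0.0, 2.0]
force: [-3.0, 1.0, 1.3]
gripper_width: 0.7
```

Emit:
drive_tool([
  [1, [0.6, 0, 0], [0, 0, 0]],
  [1, [1.2, 0, 0], [0, 0, 0]],
  [1, [1.8, 0, 0], [0, 0, 0]],
  [1, [2.4, 0, 0], [0, 0, 0]],
  [1, [3, 0, 0], [0, 0, 0]],
])

```text
time_s: 20.1
ee_pos: [497.8, 39.4, 74.5]
ee_rot: [180.0, 0.0, 2.0]
force: [-3.4, 0.3, 1.9]
gripper_width: 0.7
```

Emit:
drive_tool([
  [1, [0.5, 0, 0], [0, 0, 0]],
  [1, [1, 0, 0], [0, 0, 0]],
  [1, [1.5, 0, 0], [0, 0, 0]],
  [1, [2, 0, 0], [0, 0, 0]],
  [1, [2, 0, 0], [0, 0, 0]],
])

```text
time_s: 20.6
ee_pos: [500.0, 39.4, 74.5]
ee_rot: [180.0, 0.0, 2.0]
force: [-4.3, 0.6, 2.3]
gripper_width: 0.5
```

Emit:
drive_tool([
  [1, [0.5, 0, 0], [0, 0, 0]],
  [1, [1, 0, 0], [0, 0, 0]],
  [1, [1.5, 0, 0], [0, 0, 0]],
  [1, [2, 0, 0], [0, 0, 0]],
  [1, [2, 0, 0], [0, 0, 0]],
])

```text
time_s: 21.1
ee_pos: [501.9, 39.5, 74.5]
ee_rot: [180.0, 0.0, 2.0]
force: [-3.8, 1.5, 2.9]
gripper_width: 0.2
```

```bash
python3 -c "
from h import *
st=env.state();print(st['ee_pos'],st['force'])
s=env.grab_frame('scene');crop(s,'s14',170,150,270,225,7)"
```

```text
[501.92525808  39.49676085  74.45389875] [-3.81889264  1.46854931  2.87674033]
```

View pics/s14.png

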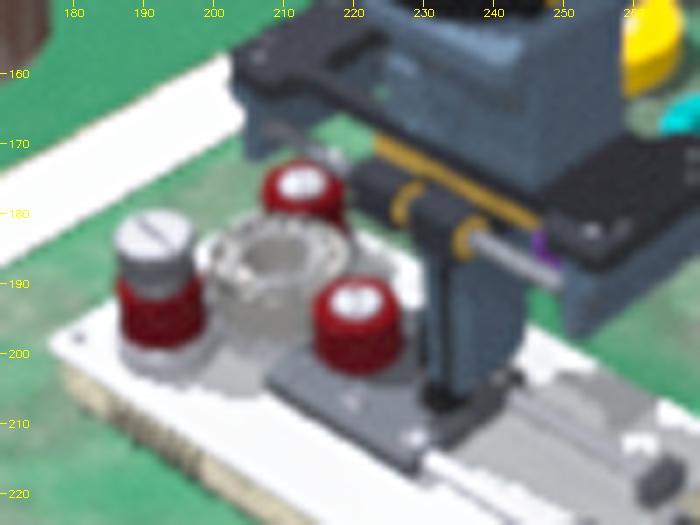

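Emit:
drive_tool([
  [1, [0.5, 0, 0], [0, 0, 0]],
  [1, [1, 0, 0], [0, 0, 0]],
  [1, [1.5, 0, 0], [0, 0, 0]],
  [1, [2, 0, 0], [0, 0, 0]],
  [1, [2, 0, 0], [0, 0, 0]],
])

```text
time_s: 21.65
ee_pos: [503.6, 39.6, 74.4]
ee_rot: [180.0, 0.1, 2.0]
force: [-5.6, 1.2, 2.2]
gripper_width: 0.6
```

Emit:
drive_tool([
  [1, [0.5, 0, 0], [0, 0, 0]],
  [1, [1, 0, 0], [0, 0, 0]],
  [1, [1.5, 0, 0], [0, 0, 0]],
  [1, [2, 0, 0], [0, 0, 0]],
  [1, [2, 0, 0], [0, 0, 0]],
])

```text
time_s: 22.15
ee_pos: [504.3, 39.6, 74.4]
ee_rot: [180.0, 0.2, 2.0]
force: [-7.7, 1.1, 4.8]
gripper_width: 0.7
```

Emit:
drive_tool([
  [1, [0.5, 0, 0], [0, 0, 0]],
  [1, [1, 0, 0], [0, 0, 0]],
  [1, [1.5, 0, 0], [0, 0, 0]],
  [1, [2, 0, 0], [0, 0, 0]],
  [1, [2, 0, 0], [0, 0, 0]],
])

```text
time_s: 22.65
ee_pos: [504.7, 39.6, 74.3]
ee_rot: [180.0, 0.4, 2.0]
force: [-13.0, 1.3, 8.5]
gripper_width: 0.4
```

```bash
python3 -c "
from h import *
st=env.state();print(st['ee_pos'],st['force'])
s=env.grab_frame('scene');crop(s,'s15',170,150,270,225,7)"
```

```text
[504.70230899  39.63995868  74.34295478] [-13.01657139   1.27369501   8.54027224]
```

View pics/s15.png

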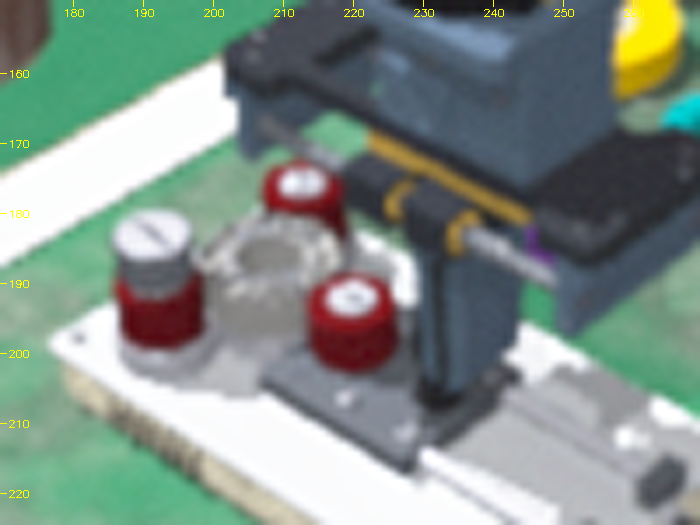

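Emit:
drive_tool([
  [1, [0.5, 0, 0], [0, 0, 0]],
  [1, [1, 0, 0], [0, 0, 0]],
  [1, [1.5, 0, 0], [0, 0, 0]],
  [1, [1.5, 0, 0], [0, 0, 0]],
  [1, [1.5, 0, 0], [0, 0, 0]],
])

```text
time_s: 23.2
ee_pos: [505.0, 39.6, 74.3]
ee_rot: [180.0, 0.5, 2.0]
force: [-13.9, 0.9, 10.5]
gripper_width: 0.7
```

Emit:
drive_tool([
  [1, [-3, 0, 0], [0, 0, 0]],
  [1, [-7, 0, 0], [0, 0, 0]],
  [1, [-15, 0, 0], [0, 0, 0]],
  [1, [-30, 0, -10], [0, 0, 0]],
  [1, [-40, 0, -40], [0, 0, 0]],
])

```text
time_s: 23.7
ee_pos: [467.7, 38.0, 112.9]
ee_rot: [180.0, 0.2, 2.0]
force: [0.2, 0.8, 0.4]
gripper_width: 0.4
```

Emit:
drive_tool([
  [1, [-20, 0, -30], [0, 0, 0]],
  [1, [-40, 30, -60], [0, 0, 0]],
  [1, [-40, 80, -90], [0, 0, 0]],
  [1, [-40, 130, -100], [0, 0, 0]],
  [1, [-40, 180, -100], [0, 0, 0]],
])

```text
time_s: 24.2
ee_pos: [437.4, -136.7, 217.0]
ee_rot: [179.8, -0.5, 2.1]
force: [1.5, 0.1, 0.0]
gripper_width: 0.4
```

Emit:
drive_tool([
  [1, [0, 45, 0], [0, 0, 0]],
  [1, [0, 90, 0], [0, 0, 0]],
  [1, [0, 130, 0], [0, 0, 0]],
  [1, [0, 130, 0], [0, 0, 0]],
  [1, [0, 130, 0], [0, 0, 0]],
])

```text
time_s: 24.7
ee_pos: [440.3, -265.1, 214.0]
ee_rot: [180.0, -0.1, 1.9]
force: [0.9, 0.5, -0.1]
gripper_width: 0.3
```

```bash
python3 -c "
from h import *
st=env.state();print(st['ee_pos'],st['force'])
s=env.grab_frame('scene');crop(s,'s16',170,160,270,225,7);t=env.grab_frame('top');crop(t,'t16',195,120,260,220,6);crop(t,'t17',100,70,420,270,2)"
```

```text
[ 440.27821066 -265.05613507  214.03885808] [ 0.89923362  0.54266468 -0.08607555]
```

View pics/s16.png

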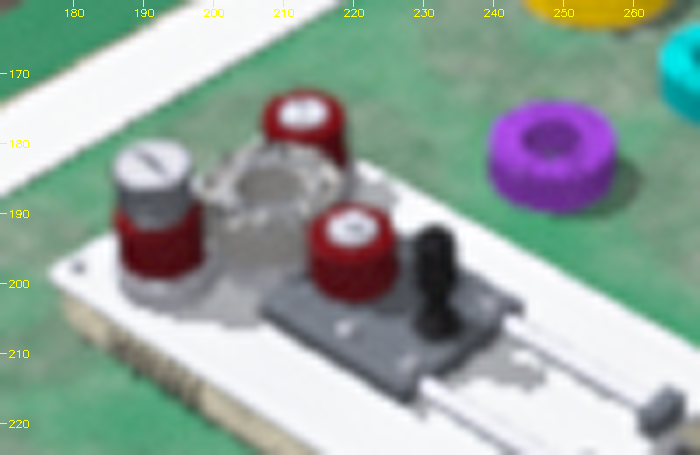

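View pics/t16.png

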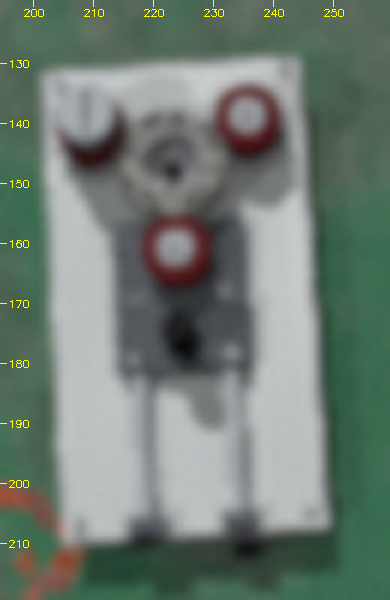

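View pics/t17.png

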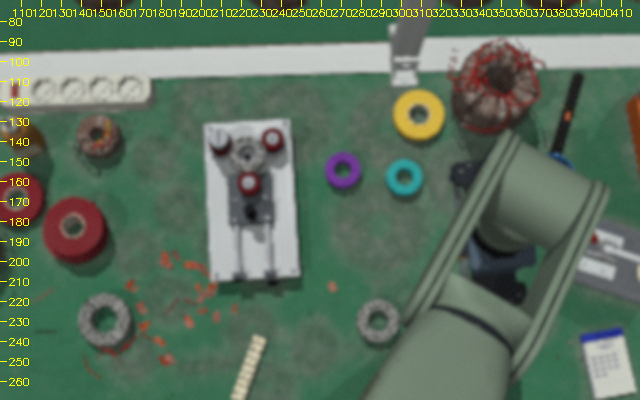

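```bash
python3 - <<'E'
from h import *
s=env.grab_frame("scene");t=env.grab_frame("top");q=[611.96,43.45,.0354]
M=np.array([[np.cos(q[2]),np.sin(q[2])],[-np.sin(q[2]),np.cos(q[2])]])
for n,f,u,v,z in [("press",t,223.8,160.5,75),("press",s,219.6,192.1,75),("core",t,223,145.8,70),("core",s,208.1,186.2,70),("idler",t,235.7,139,75),("idler",s,212.5,175.6,75),("hub",s,191.4,182.9,94),("hub",t,208.8,139.3,94)]:
    print(n,(M@(at(f,u,v,z)[:2]-q[:2])).round(1))
E
```

```text
press [-43.2  -0.2]
press [-45.3   2.4]
core [4.  0.2]
core [1.4 0.7]
idler [ 21.5 -39.8]
idler [ 22.2 -37.7]
hub [23.1 40.6]
hub [20.5 40.5]
```

```bash
python3 - <<'E'
from h import *
q=[611.96,43.45,.0354]
def W(x,y,z):
    c,s=np.cos(q[2]),np.sin(q[2]);return [q[0]+c*x-s*y,q[1]+s*x+c*y,z]
for nm,(u0,v0,u1,v1,k) in dict(scene=(180,168,238,212,13),top=(198,125,255,170,13)).items():
    f=env.grab_frame(nm);im=cv2.resize(f["image"][v0:v1,u0:u1,::-1],None,fx=k,fy=k,interpolation=cv2.INTER_CUBIC)
    raw=im.copy()
    for x,y,z,r,c in [(0,0,70,28,(0,255,0)),(0,0,50,28,(0,255,0)),(23,40,94,15,(255,0,0)),(23,-40,75,18,(255,0,0)),(-46,0,75,18,(0,255,255))]:
        pts=[((proj(f,W(x+r*np.cos(a),y+r*np.sin(a),z))-[u0,v0]+.5)*k) for a in np.linspace(0,6.283,60)]
        cv2.polylines(im,[np.int32(pts)],True,c,1)
    cv2.imwrite(f"pics/ov_{nm}.png",im); cv2.imwrite(f"pics/raw_{nm}.png",raw)
E
```

```text
(no output)
```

View pics/ov_scene.png

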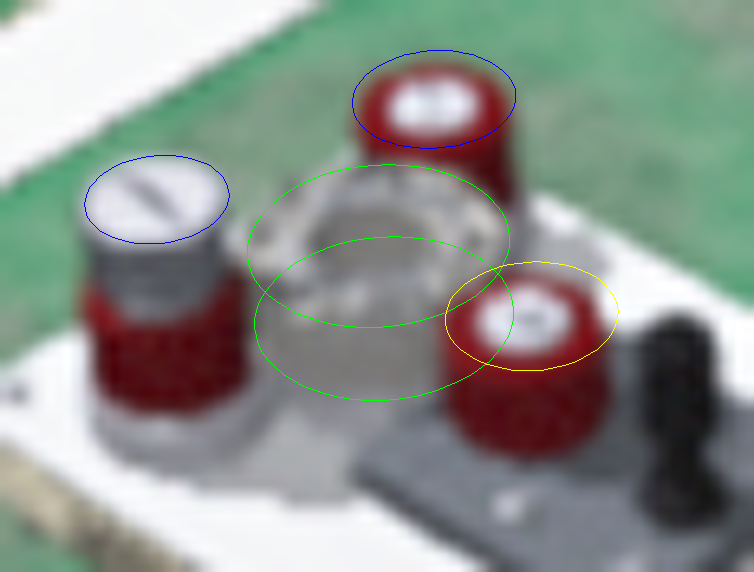

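View pics/ov_top.png

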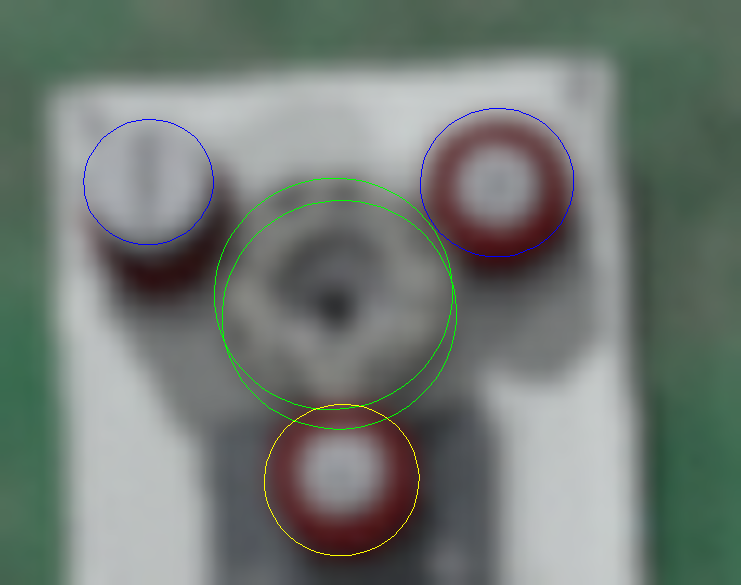

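View pics/raw_scene.png

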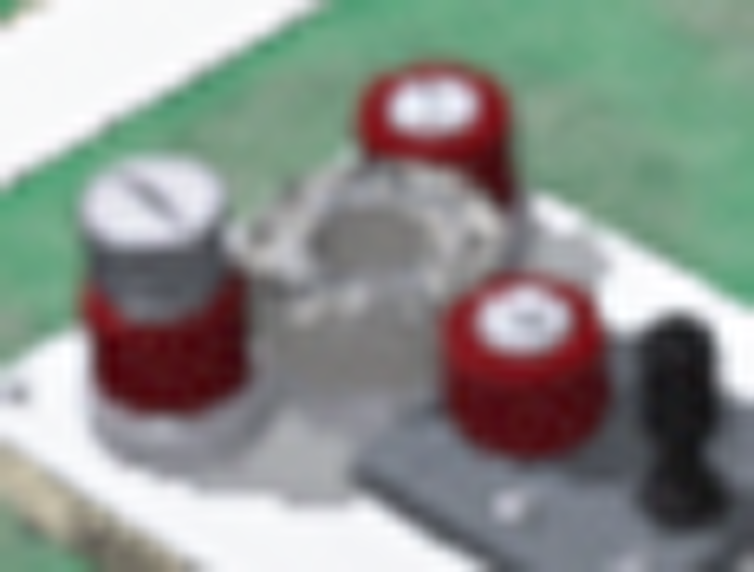

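```bash
python3 -c "
from workcell import env
print(env.job_done(),env.state()['time_s'])"
```

```text
the job is handed in; nothing more can be done
the job is handed in; nothing more can be done
```

The stand is set up and the job is handed in at about 25 s. `job_done()` gives no verdict, so the result rests on my own checks.

- **Drive roller:** I gripped it by the hub and turned it under a light push until the keyway dropped. It came down 8.0 mm (tool height 83.1 to 75.1 mm), then stopped against a push of about 5 N. The picture afterwards shows the hub at its fully home height.
- **Core:** The 56 mm core lies flat on the support disc. I set it down about 5 mm short of the nest.
- **Slide:** I pushed it by the knob with shut fingers until it stalled at about 14 N, then withdrew the arm.

**Last check, core and rollers:** In the pictures the core lies flat and touches the rollers. It measured at stand x +1.4 and +4.0 mm in the two views, and the pressure roller at about -44 mm. They should be at 0 and -46 mm, so they disagree by 1–4 mm, about what the camera error allows.

**Last check, slide position:** Working from the tool's position and the assumed finger thickness put the slide near its end of travel, at about 65 mm instead of 59. I trusted the pictures, since the core could not have been pushed that far through the fixed rollers.

**Bystanders:** I looked at them in the last top view and saw none moved, but did not measure them one by one.

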